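# Load the dowel drill and press start

## Task

Get the horizontal dowel drill running: first take the short offcut out of its feed channel and put it in the open grey tray, then lay the long wooden rail flat in the channel and slide it under the clear guard until its end is fully home against the end stop, and let go of it. Only then press the flat start button on the sloping switch box fully down and release it. Do not press the mushroom-headed stop button, and leave the jar, the can, the bottle and the spray can standing where they are.

Things in the scene. Friction and masses are not known exactly. Their poses are not given: they have to be found in the camera images.
- drill: Fixed horizontal dowel drill. Origin on the bench under the middle of its feed channel; y runs along the channel from the open loading end to the end stop, z up. Aluminium bed 90 mm wide, top 30 mm above the bench, y -200 to +150 mm. End stop: 30 mm high block across the channel, face at y = +120 mm. Green motor on the +x side, x 100 to 232, y 13 to 97 mm, top 112 mm above the bench.
- channel (a point): Point on the bed in the middle of the loading part of the channel, at y = -90 mm of the drill; axes as drill. The channel is 60 mm wide between two steel guide strips 12 mm wide and 14 mm high above the bed, as long as the bed, and open from above as far as the guard.
- guard (a point): Centre of the upper face of the clear guard's roof, at y = +55 mm of the drill, 94 mm above the bench; axes as drill. The guard bridges the channel from y = +20 to +90 mm: roof 6 mm thick, 120 mm wide, underside 58 mm above the bed, on 8 mm side walls at x = -56 and +56 mm.
- home (a point): Point on the bed (30 mm above the bench), in the middle of the channel at y = +30 mm of the drill, where the centre of the rail's underside lies when the rail is home against the end stop; axes as drill.
- rail: Long loose rail of pale wood, 50 mm (x) by 180 mm (y) by 45 mm high (z), about 0.27 kg, two dark dowel holes drawn on its top, lying on the bench. Origin: centre of its underside. Either end may go forward.
- offcut: Short loose block of pale wood, 38 mm (x) by 80 mm (y) by 36 mm high (z), about 80 g, left lying in the drill's channel, perhaps partly under the guard. Origin: centre of its underside.
- tray: Open grey plastic tray, fixed to the bench, 160 x 160 mm outside and 50 mm high, walls and floor 6 mm thick, empty. Origin: centre of its underside.
- switchbox: Fixed grey switch box, 105 x 170 mm, about 90 mm high, its top face sloping 20 degrees (0.35 rad) down towards its own -x side. Origin: centre of its underside. Start button at y = -42 mm, stop button at y = +42 mm.
- start_top (a point): Centre of the top face of the flat start button (32 mm across, in a 48 mm black collar; the top stands 24 mm off the sloping face and 12 mm above the collar). The axis square to the sloping face is the point's z; pressing goes along -z.
- start (a joint): Travel of the start button in m: 0 released, 0.008 fully down (about 6 N). It springs back.
- stop_top (a point): Centre of the top of the mushroom-headed stop button (head 44 mm across, 37 mm off the sloping face); z is square to the sloping face.
- stop (a joint): Travel of the stop button in m: 0 released, 0.006 fully down.
- jar: Bystander: glass jar 66 mm across, 75 mm high, loose. Origin: centre of its underside.
- can: Bystander: steel can 70 mm across, 80 mm high, loose. Origin: centre of its underside.
- bottle: Bystander: white plastic bottle 60 mm across, 180 mm high, loose. Origin: centre of its underside.
- spraycan: Bystander: bare metal spray can 60 mm across, 160 mm high, loose. Origin: centre of its underside.
There are look-alikes about, which are no part of the job. Of the things shaped like the switchbox, the grey one is meant. Leave any purple look-alike of the rail alone.

How it is judged:
On the way, in this order (a step that is already met when the one before it is completed fails the run):
1. the offcut lies in the tray, let go (x of offcut in the frame of tray between -0.074 and 0.074 m and y of offcut in the frame of tray between -0.074 and 0.074 m and z of offcut in the frame of tray below 0.045 m and contact force between the fingers and offcut below 0.3 N), for 0.2 s.
2. the rail lies flat in the channel, home against the end stop, let go (y of rail in the frame of home between -0.004 and 0.004 m and x of rail in the frame of home between -0.009 and 0.009 m and z of rail in the frame of home between -0.004 and 0.004 m and angle between the y axis of rail and the y axis of home, either way round below 0.08 rad and angle between rail's own z axis and vertical below 0.08 rad and contact force between the fingers and rail below 0.3 N), for 0.2 s.
3. the start button is fully down with the rail home (value of joint start above 0.0066 m and y of rail in the frame of home between -0.004 and 0.004 m and x of rail in the frame of home between -0.009 and 0.009 m and z of rail in the frame of home between -0.004 and 0.004 m and angle between the y axis of rail and the y axis of home, either way round below 0.08 rad and angle between rail's own z axis and vertical below 0.08 rad), for 0.04 s.
At the end, for the whole second after the job is handed in: Start was pressed fully (over 6.6 of 8 mm) and is up; the rail rests flat in the channel within 4 mm of home along it, 9 mm across, 0.08 rad; the offcut rests in the tray, centre under 74 mm from its centre lines; stop is up; jar, can, bottle, spray can stand within 30 mm of their places (y of rail in the frame of home between -0.004 and 0.004 m and x of rail in the frame of home between -0.009 and 0.009 m and z of rail in the frame of home between -0.004 and 0.004 m and angle between the y axis of rail and the y axis of home, either way round below 0.08 rad and angle between rail's own z axis and vertical below 0.08 rad and x of offcut in the frame of tray between -0.074 and 0.074 m and y of offcut in the frame of tray between -0.074 and 0.074 m and z of offcut in the frame of tray below 0.045 m and value of joint start below 0.0015 m and value of joint stop below 0.002 m and linear speed of each of rail, offcut below 0.02 m/s); the robot touches nothing.
It fails at once if start is pressed while the rail is not home (value of joint start above 0.004 m and not (y of rail in the frame of home between -0.004 and 0.004 m and x of rail in the frame of home between -0.009 and 0.009 m and z of rail in the frame of home between -0.004 and 0.004 m and angle between the y axis of rail and the y axis of home, either way round below 0.08 rad and angle between rail's own z axis and vertical below 0.08 rad)).
It fails at once if the stop button is pressed (value of joint stop above 0.003 m).
It fails at once if the jar, can, bottle or spray can is knocked over or shifted (distance of any of jar, can, bottle, spraycan from where it was at the start of the episode above 0.03 m or angle between any of jar, can, bottle, spraycan's own z axis and vertical above 0.4 rad).
It also fails if it takes over 67 s, if anything falls off the work surface, if the arm or the gripper's body presses on something with over 40 N, if the wrist force passes 120 N, or if a joint passes its speed limit or range.

## Robot

A 6-joint arm with a two-finger parallel gripper is mounted at the origin on the work surface. World frame = base frame: x ahead of the robot, y to its left, z up, the work surface at z = 0. Lengths are in m, angles in rad, forces in N, time in s.
With the tool pointing down it reaches from about 0.375 to 0.9 m from the base axis. Payload 3.1 kg.
Tool frame: the origin (TCP) lies midway between the tips of the shut fingers; the grasp point (between the pads) lies 19 mm behind it (manip.pinch_z is the distance from the TCP to the grasp point, in m); z points along the fingers, y is the line along which they close (so a half turn about z gives the same grasp; the last joint's range is limited). The gripper opens to 85 mm and grips with 20 to 120 N. Pads are 22 mm wide; open, the fingers measure 114 mm over their backs; the gripper's body (76 mm by 85 mm) begins 54 mm behind the grasp point. The pads swing forward as they close: fully open they stand 13 mm farther back than shut.
Start: joints at [-1.484, 0.527, 1.433, -0, 1.181, -0.178], TCP at [0.164, -0.603, 0.231] pointing down, gripper open.
Joint ranges: [-3.08, 3.08], [-0.75, 2.2], [0.22, 2.44], [-1.43, 4.57], [0, 2.65], [-2.85, 2.85]. Speed limits (rad/s): [2.79, 2.79, 3.14, 3.14, 3.14, 3.14].

## Interface

Orientations are given as a unit quaternion [x, y, z, w].
In Python, from station import manip, viewer, ticket gives the robot as it stands.
- The arm moves only by the shell command python3 -m creep 'ROWS' [FORCE]. ROWS is JSON, a list of rows, each an object with "slide": the shift along the tool's x, y, z in cm, a list of three; "angular": the turn, a rotation vector about the tool's x, y, z in rad, a list of three; "claw": the opening, from -1 (shut) to 1 (fully open). A call has 1 to 10 rows; each row shifts and turns the commanded pose from where the row before left it, along the tool's axes as they then stand; what a row does not reach is not made up. A row lasts 1/12 s, in which the tool goes at most 41.7 mm and 7.16 degrees, less where a joint would pass 70% of its speed; a pose out of reach is approached as far as the arm can. A call with a gripper value outside its range is refused whole. The fingers move at their own pace and stop on an object; FORCE is the grip in N (left out, the last holds). Time passes only in rows, so rows that do not move let the fingers close. It gives the time, the measured TCP pose, the force, the opening and the grip force at its end, in the units of the state.
- manip.sense(): the state, without advancing time (a new reading comes with each control period).
- viewer.snapshot(name): name is "side" or "top"; returns the picture (384x512x3 uint8, blue, green, red); there is no depth.
- viewer.calibration(name): a dict with "fov_y" (degrees; the focal length in pixels is half the picture's height over the tangent of half this angle, whatever the lens; pixels are square), "cx", "cy" (the principal point, pixels), "T" (4x4, takes a point from camera to world coordinates). Camera axes: x right, y up, looking along -z (the intrinsics and any distortion apply to the point x, -y, -z); pixel columns grow to the right and rows downward; lengths in m; the calibration is good to about 2 mm. A picture is of the moment at which its call begins. calibration takes no time and is no camera call.
- ticket.sign_off(): hands the job in; it is judged then, once.
The state is a dict: "t": time; "q": joint angles; "qd": joint speeds; "tau": joint torques, N m; "tcp_pos": TCP position; "tool_rot": TCP orientation; "force": force on the tool from outside, world axes, zero at the start; "ft_torque": the same for the moment, N m; "finger_gap": opening from 0.0 (shut) to 1.0 (fully open); "gripper_force": force on a finger pad.
Only numpy, scipy, OpenCV 4.12 (cv2) and the standard library are available. Lean on these libraries where they do the work, as an engineer would, in place of code of your own. Each camera call takes 0.05 s, during which the arm holds its last target. There are 200 camera calls.

## Working session

There is one attempt and no reset: what is moved stays moved. The work goes in short steps, Python scripts to look and compute and a shell command to move; the robot and the scene stay as the last step left them, time stands still between calls to the robot, and variables do not carry over. Pictures are saved under pics/ and viewed, at most 10 in all, crops included, and the job is handed in when it is done.

```bash
mkdir -p pics; ls
python3 - <<'E'
from station import manip, viewer
import cv2
for n in("side","top"):
    cv2.imwrite(f"pics/{n}0.png",cv2.resize(viewer.snapshot(n),(800,600),interpolation=cv2.INTER_CUBIC))
    print(n,viewer.calibration(n))
print(manip.sense(),manip.pinch_z)
E
```

```text
pics
side {'fov_y': 51.771989584517, 'cx': 257.20248490558583, 'cy': 191.05811467871513, 'T': array([[-0.99116174,  0.08952241, -0.09789865,  0.37017414],
       [-0.13240225, -0.62168199,  0.77199815,  0.99588951],
       [ 0.00824931,  0.77813703,  0.62804037,  0.84951953],
       [ 0.        ,  0.        ,  0.        ,  1.        ]])}
top {'fov_y': 48.6177942298537, 'cx': 257.0445965761828, 'cy': 198.35220647496055, 'T': array([[ 0.02533761,  0.98792948, -0.15281806,  0.29737112],
       [-0.99965935,  0.02408194, -0.01006239,  0.0840201 ],
       [-0.00626078,  0.15302095,  0.98820311,  1.29036318],
       [ 0.        ,  0.        ,  0.        ,  1.        ]])}
{'t': 0.1, 'q': array([-1.48352178e+00,  5.28347682e-01,  1.43374956e+00,  1.28450911e-05,
        1.18140197e+00, -1.78474469e-01]), 'qd': array([ 1.00792581e-05, -1.93216154e-03, -4.08500352e-03, -2.10083821e-03,
        9.69037694e-05, -1.10404611e-03]), 'tau': array([-3.99679730e-04, -4.43305707e+01, -1.78585625e+01, -2.19366821e-04,
        3.83799139e-03,  5.51850874e-06]), 'tcp_pos': array([ 0.16413669, -0.60241134,  0.23045498]), 'tool_rot': array([ 9.91185036e-01,  1.32481375e-01,  4.93877416e-05, -9.52018937e-04]), 'force': array([-0.76685337, -0.2277449 , -0.01151741]), 'ft_torque': array([0.03553975, 0.0420044 , 0.02031147]), 'gripper_force': 0.0, 'finger_gap': 1.0010504849601203} 0.0187
```

View pics/side0.png

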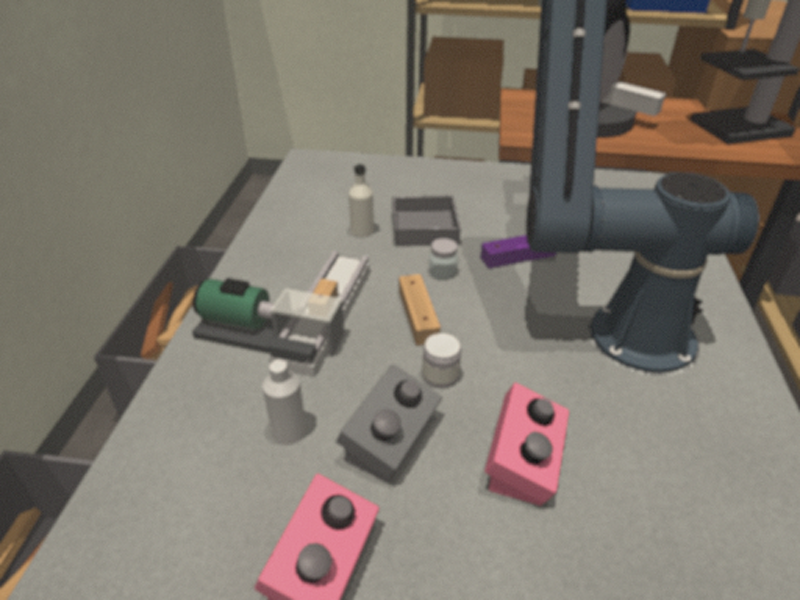

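View pics/top0.png

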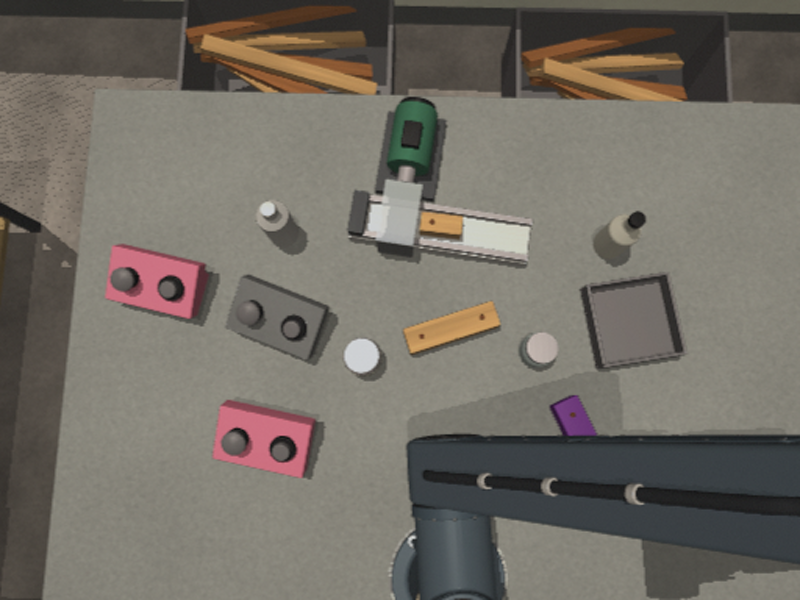

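The top view (800x600 scale) shows the drill bed from (350,230) to (530,240) with the motor at +x. The offcut is at (441,223), partly by the guard at (402,215). The rail is at (452,328), the tray at (632,320) and the grey box at (278,317). The mushroom stop is the left button at (249,312) and the start is the right one at (293,328). The side view agrees. Next I measure.

```bash
cat > h.py <<'E'
import numpy as np, cv2
from station import manip, viewer
from scipy.spatial.transform import Rotation as R
C={n:viewer.calibration(n) for n in("side","top")}
def ray(n,p):
    c=C[n]; f=192/np.tan(np.radians(c["fov_y"])/2); T=c["T"]
    d=T[:3,:3]@np.array([(p[0]-c["cx"])/f,-(p[1]-c["cy"])/f,-1]); return T[:3,3],d
def onz(n,p,z):
    o,d=ray(n,p); return o+d*(z-o[2])/d[2]
def tri(ps,pt):
    a,u=ray("side",ps); b,v=ray("top",pt)
    s=np.linalg.lstsq(np.c_[u,-v],b-a,rcond=None)[0]; P,Q=a+s[0]*u,b+s[1]*v
    return (P+Q)/2,np.linalg.norm(P-Q)
def big(m,box,k=1):
    x0,y0,x1,y1=box; w=np.zeros_like(m); w[y0:y1,x0:x1]=m[y0:y1,x0:x1]
    cs=cv2.findContours(w,cv2.RETR_EXTERNAL,cv2.CHAIN_APPROX_NONE)[0]
    return max(cs,key=cv2.contourArea)
def tool(go=None,zdir=None):
    s=manip.sense(); return s["tcp_pos"],R.from_quat(s["tool_rot"])
E
python3 - <<'E'
from h import *
t=viewer.snapshot("top"); s=viewer.snapshot("side")
cv2.imwrite("pics/t.png",t); cv2.imwrite("pics/s.png",s)
hsv=cv2.cvtColor(t,cv2.COLOR_BGR2HSV)
m=cv2.inRange(hsv,(8,90,90),(28,255,255))
for nm,box,z in(("rail",(250,180,330,235),.045),("offcut",(260,128,305,160),.066)):
    c=big(m,box); r=cv2.boxPoints(cv2.minAreaRect(c))
    print(nm,cv2.contourArea(c)); print(r.round(1).tolist()); print(np.array([onz("top",p,z)[:2] for p in r]).round(4).tolist())
def crop(im,x,y,w,h,W=400,H=300): return cv2.resize(im[y:y+h,x:x+w],(W,H),interpolation=cv2.INTER_CUBIC)
a=np.hstack([crop(t,220,105,128,72,512,288),crop(t,140,170,72,72,288,288)])
b=np.hstack([crop(s,160,150,80,78,308,300),crop(s,210,225,80,78,308,300)])
b=np.hstack([b,np.zeros((300,800-616,3),np.uint8)])
cv2.imwrite("pics/m.png",np.vstack([a,b]))
E
```

```text
rail 955.5
[[257.1000061035156, 210.10000610351562], [315.1000061035156, 191.60000610351562], [320.20001220703125, 207.8000030517578], [262.20001220703125, 226.1999969482422]]
[[0.455, 0.0957], [0.5144, -0.075], [0.4664, -0.0904], [0.4076, 0.0795]]
offcut 295.5
[[268.20001220703125, 147.1999969482422], [269.6000061035156, 134.60000610351562], [296.20001220703125, 137.60000610351562], [294.79998779296875, 150.1999969482422]]
[[0.641, 0.0673], [0.68, 0.0639], [0.6727, -0.0154], [0.6339, -0.0116]]
```

View pics/m.png

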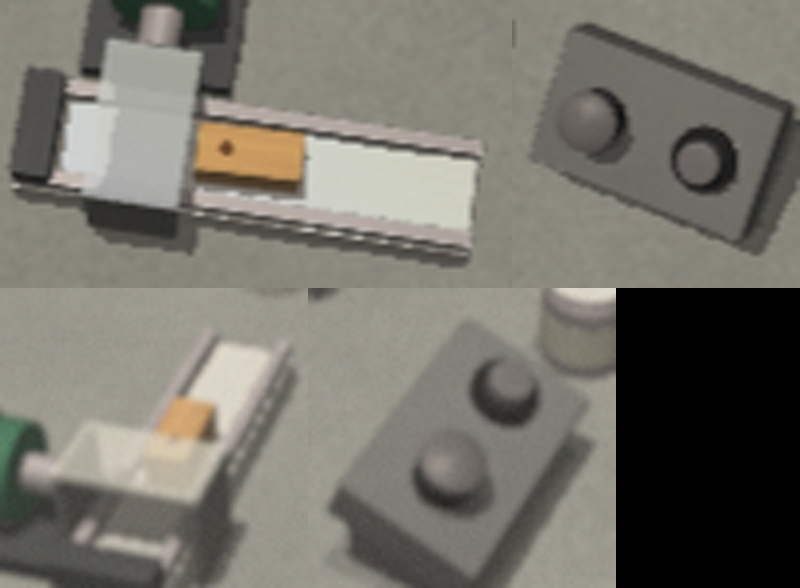

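The mosaic (4x top crops, 3.85x side crops) shows three things. The offcut lies just outside the guard edge. The strip edges are clear. The start button is the one in the black collar, at top crop (703,160) and side crop (514,383). I turn these picks into positions.

Run:
```python
from h import *
T=lambda x,y:(x/4+220,y/4+105)
for nm,p,z in [("up in L",(205,118),.03),("up in R",(479,160),.03),("up out L",(205,98),.044),("up out R",(482,143),.044),("lo in L",(195,193),.044),("lo in R",(470,237),.044),("lo out L",(195,206),.044),("lo out R",(470,250),.044),("stop top",(62,74),.06),("stop bot",(45,180),.06),("guard c1",(106,40),.094),("guard c2",(202,50),.094),("guard c3",(181,208),.094),("guard c4",(83,196),.094)]:
    print(nm,onz("top",T(*p),z)[:2].round(4))
print("start",tri((263.5,249.7),(187.75,210)),"stop",tri((246.9,271),(159.5,200.5)))
for nm,p,z in[("tray",(583,287),.05),("tray",(668,273),.05),("tray",(684,353),.05),("tray",(598,369),.05),("jarA",(362,356),.078),("jarB",(541,350),.078),("bot L",(267,210),.16),("bot R",(636,219),.18)]:
    print(nm,onz("top",np.array(p)*.64,z)[:2].round(3))
for nm,p,z in [("box",(588,23),.108),("box",(790,103),.108),("box",(742,242),.07),("box",(532,160),.07)]:
    print(nm,onz("top",((p[0]-512)/4+140,p[1]/4+170),z)[:2].round(4))
p,r=tool(); print(r.as_matrix().round(3))
```

```text
up in L [0.6917 0.0583]
up in R [ 0.6634 -0.1517]
up out L [0.7031 0.0589]
up out R [ 0.6727 -0.1514]
lo in L [0.6286 0.0649]
lo in R [ 0.5995 -0.142 ]
lo out L [0.6185 0.0647]
lo out R [ 0.5895 -0.142 ]
stop top [0.7141 0.1672]
stop bot [0.6317 0.1772]
guard c1 [0.7293 0.1335]
guard c2 [0.7233 0.0628]
guard c3 [0.6039 0.0755]
guard c4 [0.6111 0.1467]
start (array([0.44316429, 0.29369266, 0.08453746]), np.float64(0.004228693478929084)) stop (array([0.4710621 , 0.37483318, 0.09060347]), np.float64(0.00229955716669381))
tray [ 0.542 -0.246]
tray [ 0.573 -0.408]
tray [ 0.421 -0.432]
tray [ 0.387 -0.271]
jarA [0.398 0.167]
jarB [ 0.417 -0.16 ]
bot L [0.645 0.338]
bot R [ 0.638 -0.305]
box [0.5384 0.3763]
box [0.4844 0.2303]
box [0.3884 0.2652]
box [0.444  0.4202]
[[ 0.965  0.263 -0.   ]
 [ 0.263 -0.965  0.001]
 [ 0.    -0.001 -1.   ]]
```

```bash
cat >> h.py <<'E'
def need(pos,a,tilt=None):
    "shift (cm) and turn (rad) in the present tool axes to reach pos with closing line at angle a"
    p,r=tool(); y=np.array([np.cos(a),np.sin(a),0]); z=np.array([0,0,-1.]) if tilt is None else tilt
    y-=z*(y@z); y/=np.linalg.norm(y); G=R.from_matrix(np.c_[np.cross(y,z),y,z])
    print("tcp",p.round(4),"slide",(r.inv().apply(np.array(pos)-p)*100).round(2),"ang",(r.inv()*G).as_rotvec().round(3),
      "after turn",(G.inv().apply(np.array(pos)-p)*100).round(2))
DO=np.array([.6585,.0515,0]); DY=np.array([.1386,.9903,0]); DX=np.array([.9903,-.1386,0])
def drill(x,y,z): return DO+DX*x+DY*y+np.array([0,0,z])
E
python3 -m creep '[{"slide":[0,0,-0.3],"angular":[0,0,-0.12],"claw":1},{"slide":[0,0,-0.3],"angular":[0,0,-0.12],"claw":1},{"slide":[0,0,-0.3],"angular":[0,0,-0.12],"claw":1},{"slide":[0,0,-0.3],"angular":[0,0,-0.12],"claw":1},{"slide":[0,0,-0.3],"angular":[0,0,-0.12],"claw":1},{"slide":[0,0,-0.3],"angular":[0,0,-0.12],"claw":1},{"slide":[0,0,-0.3],"angular":[0,0,-0.12],"claw":1},{"slide":[0,0,-0.3],"angular":[0,0,-0.12],"claw":1},{"slide":[0,0,-0.3],"angular":[0,0,-0.12],"claw":1},{"slide":[0,0,-0.3],"angular":[0,0,-0.12],"claw":1}]' 40
python3 -c "
from h import *
need([.657,.022,.26],-.115)"
```

```text
t: 1.03
tcp_pos: [0.1642, -0.6028, 0.2611]
tool_rot: [0.741, 0.671, 0.0, -0.0]
force: [0.0, -0.3, 0.4]
finger_gap: 1.002
gripper_force: 0.0
tcp [ 0.1642 -0.6028  0.2611] slide [67.05 42.86  0.15] ang [-0.    -0.001  0.016] after turn [67.72 41.79  0.11]
```

```bash
python3 -m creep '[{"slide":[3.3,2.1,0],"angular":[0,0,0],"claw":1},{"slide":[3.3,2.1,0],"angular":[0,0,0],"claw":1},{"slide":[3.3,2.1,0],"angular":[0,0,0],"claw":1},{"slide":[3.3,2.1,0],"angular":[0,0,0],"claw":1},{"slide":[3.3,2.1,0],"angular":[0,0,0],"claw":1},{"slide":[3.3,2.1,0],"angular":[0,0,0],"claw":1},{"slide":[3.3,2.1,0],"angular":[0,0,0],"claw":1},{"slide":[3.3,2.1,0],"angular":[0,0,0],"claw":1},{"slide":[3.3,2.1,0],"angular":[0,0,0],"claw":1},{"slide":[3.3,2.1,0],"angular":[0,0,0],"claw":1}]' 40 >/dev/null
python3 -m creep '[{"slide":[3.3,2.1,0],"angular":[0,0,0],"claw":1},{"slide":[3.3,2.1,0],"angular":[0,0,0],"claw":1},{"slide":[3.3,2.1,0],"angular":[0,0,0],"claw":1},{"slide":[3.3,2.1,0],"angular":[0,0,0],"claw":1},{"slide":[3.3,2.1,0],"angular":[0,0,0],"claw":1},{"slide":[3.3,2.1,0],"angular":[0,0,0],"claw":1},{"slide":[3.3,2.1,0],"angular":[0,0,0],"claw":1},{"slide":[3.3,2.1,0],"angular":[0,0,0],"claw":1},{"slide":[2,1,0],"angular":[0,0,0],"claw":1},{"slide":[0,0,0],"angular":[0,0,0],"claw":1}]' 40
python3 -c "
from h import *
need([.657,.022,.12],-.115)"
```

```text
t: 2.7
tcp_pos: [0.6166, -0.0288, 0.261]
tool_rot: [0.742, 0.671, 0.001, -0.0]
force: [0.2, -0.3, -0.1]
finger_gap: 1.001
gripper_force: 0.0
tcp [ 0.6166 -0.0288  0.261 ] slide [ 5.43  3.49 14.11] ang [ 0.002 -0.002  0.015] after turn [ 5.5   3.43 14.1 ]
```

```bash
python3 -m creep '[{"slide":[2.7,1.7,2],"angular":[0,0,0.015],"claw":1},{"slide":[2.7,1.7,2],"angular":[0,0,0],"claw":1},{"slide":[0,0,3],"angular":[0,0,0],"claw":1},{"slide":[0,0,3],"angular":[0,0,0],"claw":1},{"slide":[0,0,3],"angular":[0,0,0],"claw":1},{"slide":[0,0,0],"angular":[0,0,0],"claw":1},{"slide":[0,0,0],"angular":[0,0,0],"claw":1}]' 40
python3 - <<'E'
from h import *
need([.657,.022,.041],-.115)
t=viewer.snapshot("top"); s=viewer.snapshot("side")
f=lambda i,x,y,w,h:cv2.resize(i[y:y+h,x:x+w],(400,400),interpolation=cv2.INTER_CUBIC)
cv2.imwrite("pics/g.png",np.hstack([f(t,230,100,90,90),f(s,150,130,90,90)]))
E
```

```text
t: 3.28
tcp_pos: [0.6526, 0.0164, 0.1296]
tool_rot: [0.748, 0.663, -0.002, -0.002]
force: [0.7, -0.5, -0.1]
finger_gap: 1.002
gripper_force: 0.0
tcp [0.6526 0.0164 0.1296] slide [0.61 0.41 8.86] ang [-0.005  0.    -0.005] after turn [0.61 0.37 8.86]
```

View pics/g.png

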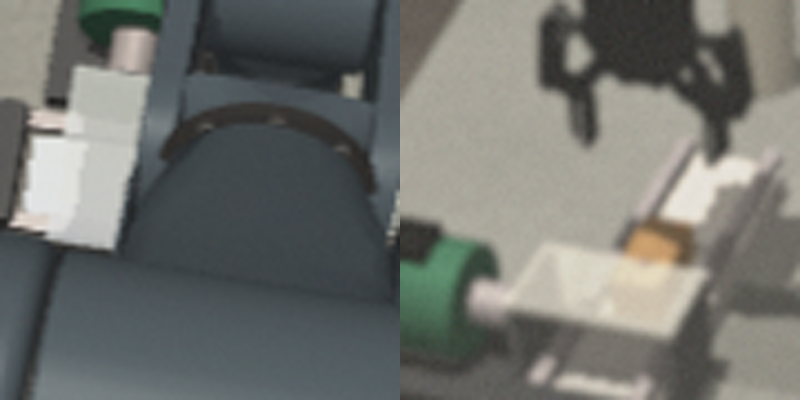

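The side crop shows the gripper straddling the channel axis above the offcut, with fingertips at crop (585,140) and (713,158). I descend and grip.

```bash
python3 -m creep '[{"slide":[0.6,0.4,1],"angular":[0,0,0],"claw":1},{"slide":[0,0,2],"angular":[0,0,0],"claw":1},{"slide":[0,0,2],"angular":[0,0,0],"claw":1},{"slide":[0,0,1.5],"angular":[0,0,0],"claw":1},{"slide":[0,0,1.3],"angular":[0,0,0],"claw":1},{"slide":[0,0,1],"angular":[0,0,0],"claw":1},{"slide":[0,0,0],"angular":[0,0,0],"claw":-1},{"slide":[0,0,0],"angular":[0,0,0],"claw":-1},{"slide":[0,0,0],"angular":[0,0,0],"claw":-1},{"slide":[0,0,0],"angular":[0,0,0],"claw":-1}]' 40
python3 -m creep '[{"slide":[0,0,0],"angular":[0,0,0],"claw":-1},{"slide":[0,0,0],"angular":[0,0,0],"claw":-1},{"slide":[0,0,0],"angular":[0,0,0],"claw":-1},{"slide":[0,0,0],"angular":[0,0,0],"claw":-1}]' 40
```

```text
t: 4.22
tcp_pos: [0.6596, 0.0222, 0.0445]
tool_rot: [0.748, 0.663, 0.001, 0.001]
force: [-1.1, 0.2, -0.3]
finger_gap: 0.458
gripper_force: 0.5
t: 4.55
tcp_pos: [0.66, 0.0221, 0.0447]
tool_rot: [0.748, 0.663, 0.001, 0.001]
force: [0.1, 0.3, 5.6]
finger_gap: 0.435
gripper_force: 43.4
```

```bash
python3 -m creep '[{"slide":[0,0,-1],"angular":[0,0,0],"claw":-1},{"slide":[0,0,-2],"angular":[0,0,0],"claw":-1},{"slide":[0,0,-3],"angular":[0,0,0],"claw":-1},{"slide":[0,0,-3],"angular":[0,0,0],"claw":-1},{"slide":[0,0,-3],"angular":[0,0,0],"claw":-1},{"slide":[0,0,0],"angular":[0,0,0],"claw":-1}]' 40
python3 -c "
from h import *
need([.481,-.335,.15],-.115)"
```

```text
t: 5.05
tcp_pos: [0.6629, 0.0219, 0.1704]
tool_rot: [0.748, 0.663, 0.004, 0.005]
force: [1.8, 0.3, -0.4]
finger_gap: 0.439
gripper_force: 42.8
tcp [0.6629 0.0219 0.1704] slide [-37.6  -13.82   1.88] ang [ 0.012  0.    -0.005] after turn [-37.54 -13.98   2.04]
```

```bash
python3 -m creep '[{"slide":[-2,-0.7,0],"angular":[0,0,0],"claw":-1},{"slide":[-3.2,-1.2,0],"angular":[0,0,0],"claw":-1},{"slide":[-3.2,-1.2,0],"angular":[0,0,0],"claw":-1},{"slide":[-3.2,-1.2,0],"angular":[0,0,0],"claw":-1},{"slide":[-3.2,-1.2,0],"angular":[0,0,0],"claw":-1},{"slide":[-3.2,-1.2,0],"angular":[0,0,0],"claw":-1},{"slide":[-3.2,-1.2,0],"angular":[0,0,0],"claw":-1},{"slide":[-3.2,-1.2,0],"angular":[0,0,0],"claw":-1},{"slide":[-3.2,-1.2,0],"angular":[0,0,0],"claw":-1},{"slide":[-3.2,-1.2,0],"angular":[0,0,0],"claw":-1}]' 40 >/dev/null
python3 -m creep '[{"slide":[-3.2,-1.2,0],"angular":[0,0,0],"claw":-1},{"slide":[-2,-0.8,0],"angular":[0,0,0],"claw":-1},{"slide":[0,0,0],"angular":[0,0,0],"claw":-1},{"slide":[0,0,0],"angular":[0,0,0],"claw":-1}]' 40
python3 -c "
from h import *
need([.481,-.337,.035],-.115)"
```

```text
t: 6.22
tcp_pos: [0.4808, -0.3198, 0.1629]
tool_rot: [0.749, 0.662, 0.0, -0.001]
force: [0.1, 0.5, -1.3]
finger_gap: 0.434
gripper_force: 42.7
tcp [ 0.4808 -0.3198  0.1629] slide [-1.72  0.24 12.79] ang [-0.001 -0.001 -0.008] after turn [-1.71  0.22 12.79]
```

```bash
python3 -m creep '[{"slide":[-1.7,0.2,1.8],"angular":[0,0,0],"claw":-1},{"slide":[0,0,3],"angular":[0,0,0],"claw":-1},{"slide":[0,0,3],"angular":[0,0,0],"claw":-1},{"slide":[0,0,2],"angular":[0,0,0],"claw":-1},{"slide":[0,0,2],"angular":[0,0,0],"claw":-1},{"slide":[0,0,1],"angular":[0,0,0],"claw":-1},{"slide":[0,0,0],"angular":[0,0,0],"claw":-1},{"slide":[0,0,0],"angular":[0,0,0],"claw":1},{"slide":[0,0,0],"angular":[0,0,0],"claw":1},{"slide":[0,0,0],"angular":[0,0,0],"claw":1}]' 40
python3 -m creep '[{"slide":[0,0,0],"angular":[0,0,0],"claw":1},{"slide":[0,0,0],"angular":[0,0,0],"claw":1},{"slide":[0,0,0],"angular":[0,0,0],"claw":1},{"slide":[0,0,-3],"angular":[0,0,0],"claw":1},{"slide":[0,0,-3],"angular":[0,0,0],"claw":1},{"slide":[0,0,-4],"angular":[0,0,0],"claw":1},{"slide":[0,0,-3],"angular":[0,0,0],"claw":1},{"slide":[0,0,0],"angular":[0,0,0],"claw":1}]' 40
python3 - <<'E'
from h import *
t=viewer.snapshot("top"); s=viewer.snapshot("side")
m=cv2.inRange(cv2.cvtColor(t,cv2.COLOR_BGR2HSV),(8,90,90),(28,255,255))
r=cv2.minAreaRect(big(m,(250,180,330,235))); print(r)
m=cv2.inRange(cv2.cvtColor(s,cv2.COLOR_BGR2HSV),(8,90,60),(28,255,255))
try: r=cv2.minAreaRect(big(m,(245,115,300,170))); print("offcut in tray?",r, onz("side",r[0],.03))
except Exception as e: print(e)
q=np.array([[0.455,0.0957],[0.5144,-0.075],[0.4664,-0.0904],[0.4076,0.0795]]); c=q.mean(0); print(c, np.degrees(np.arctan2(*(q[1]-q[0])[::-1])))
need([c[0],c[1],.17],-.33)
E
```

```text
t: 7.05
tcp_pos: [0.4828, -0.3367, 0.0369]
tool_rot: [0.748, 0.664, 0.0, 0.002]
force: [0.2, -0.2, 0.2]
finger_gap: 0.844
gripper_force: 0.0
t: 7.72
tcp_pos: [0.485, -0.3393, 0.1723]
tool_rot: [0.748, 0.663, 0.0, 0.007]
force: [0.6, -0.5, 0.2]
finger_gap: 1.001
gripper_force: 0.0
((288.651123046875, 208.9785614013672), (17.0139217376709, 60.87872314453125), 72.47443389892578)
offcut in tray? ((271.5, 139.5), (11.0, 11.0), 90.0) [ 0.48499946 -0.33970374  0.03      ]
[0.46085 0.00245] -70.8131812211175
tcp [ 0.4824 -0.3368  0.1672] slide [33.42 -6.2  -0.38] ang [0.003 0.002 0.21 ] after turn [ 31.4  -13.03  -0.28]
```

```bash
python3 -m creep '[{"slide":[0,0,0],"angular":[0,0,-0.112],"claw":1},{"slide":[0,0,0],"angular":[0,0,-0.112],"claw":1},{"slide":[0,0,0],"angular":[0,0,-0.112],"claw":1},{"slide":[0,0,0],"angular":[0,0,-0.112],"claw":1},{"slide":[0,0,0],"angular":[0,0,0],"claw":1}]' 60
python3 -c "
from h import *
need([.463,.003,.17],.335)"
```

```text
t: 8.23
tcp_pos: [0.4807, -0.3352, 0.1635]
tool_rot: [0.581, 0.814, 0.0, -0.002]
force: [-0.2, 0.0, -0.3]
finger_gap: 1.001
gripper_force: 0.0
tcp [ 0.4807 -0.3352  0.1635] slide [32.58  9.27 -0.55] ang [-0.002 -0.004 -0.005] after turn [32.52  9.44 -0.65]
```

```bash
python3 -m creep '[{"slide":[3.3,0.9,0],"angular":[0,0,0],"claw":1},{"slide":[3.3,0.9,0],"angular":[0,0,0],"claw":1},{"slide":[3.3,0.9,0],"angular":[0,0,0],"claw":1},{"slide":[3.3,0.9,0],"angular":[0,0,0],"claw":1},{"slide":[3.3,0.9,0],"angular":[0,0,0],"claw":1},{"slide":[3.3,0.9,0],"angular":[0,0,0],"claw":1},{"slide":[3.3,0.9,0],"angular":[0,0,0],"claw":1},{"slide":[3.3,0.9,0],"angular":[0,0,0],"claw":1},{"slide":[3.3,0.9,0],"angular":[0,0,0],"claw":1},{"slide":[2.8,1,0],"angular":[0,0,0],"claw":1}]' 60
python3 -m creep '[{"slide":[0,0,0],"angular":[0,0,0],"claw":1},{"slide":[0,0,0],"angular":[0,0,0],"claw":1}]' 
python3 -c "
from h import *
need([.463,.003,.04],.335)"
```

```text
t: 9.07
tcp_pos: [0.4612, 0.0031, 0.1643]
tool_rot: [0.583, 0.812, -0.001, -0.002]
force: [0.6, 0.5, 0.2]
finger_gap: 0.999
gripper_force: 0.0
t: 9.23
tcp_pos: [0.4623, 0.0023, 0.1646]
tool_rot: [0.582, 0.813, -0.0, -0.001]
force: [0.3, 0.1, 0.2]
finger_gap: 0.999
gripper_force: 0.0
tcp [0.4623 0.0023 0.1646] slide [ 0.03  0.11 12.46] ang [-0.002 -0.001 -0.006] after turn [ 0.04  0.09 12.46]
```

```bash
python3 -m creep '[{"slide":[0,0,2],"angular":[0,0,0],"claw":1},{"slide":[0,0,3],"angular":[0,0,0],"claw":1},{"slide":[0,0,3],"angular":[0,0,0],"claw":1},{"slide":[0,0,3],"angular":[0,0,0],"claw":1},{"slide":[0,0,2],"angular":[0,0,0],"claw":1},{"slide":[0,0,1.6],"angular":[0,0,0],"claw":1},{"slide":[0,0,0],"angular":[0,0,0],"claw":1},{"slide":[0,0,0],"angular":[0,0,0],"claw":-1},{"slide":[0,0,0],"angular":[0,0,0],"claw":-1},{"slide":[0,0,0],"angular":[0,0,0],"claw":-1}]' 80
python3 -m creep '[{"slide":[0,0,0],"angular":[0,0,0],"claw":-1},{"slide":[0,0,0],"angular":[0,0,0],"claw":-1},{"slide":[0,0,0],"angular":[0,0,0],"claw":-1}]'
```

```text
t: 10.07
tcp_pos: [0.4638, 0.0002, 0.0202]
tool_rot: [0.583, 0.813, 0.0, 0.001]
force: [-10.4, -6.8, 8.2]
finger_gap: 0.607
gripper_force: 5.8
t: 10.32
tcp_pos: [0.4638, 0.0004, 0.0207]
tool_rot: [0.582, 0.813, 0.0, 0.001]
force: [-0.0, -2.2, 7.4]
finger_gap: 0.567
gripper_force: 84.9
```

```bash
python3 -m creep '[{"slide":[0,0,-1],"angular":[0,0,0],"claw":-1},{"slide":[0,0,-2.5],"angular":[0,0,0],"claw":-1},{"slide":[0,0,-3],"angular":[0,0,0],"claw":-1},{"slide":[0,0,-3],"angular":[0,0,0],"claw":-1},{"slide":[0,0,-2],"angular":[0,0,0.05],"claw":-1},{"slide":[0,0,0],"angular":[0,0,0.1],"claw":-1},{"slide":[0,0,0],"angular":[0,0,0.1],"claw":-1},{"slide":[0,0,0],"angular":[0,0,0.1],"claw":-1},{"slide":[0,0,0],"angular":[0,0,0.1],"claw":-1},{"slide":[0,0,0],"angular":[0,0,0.02],"claw":-1}]' 80
python3 -m creep '[{"slide":[0,0,0],"angular":[0,0,0],"claw":-1},{"slide":[0,0,0],"angular":[0,0,0],"claw":-1}]' 
python3 -c "
from h import *
need(drill(0,-.092,.12),-.139)"
```

```text
t: 11.15
tcp_pos: [0.4629, 0.0012, 0.135]
tool_rot: [0.756, 0.654, 0.0, 0.0]
force: [-0.3, 0.5, -3.6]
finger_gap: 0.566
gripper_force: 84.1
t: 11.32
tcp_pos: [0.463, 0.001, 0.1346]
tool_rot: [0.755, 0.656, 0.0, -0.0]
force: [-0.1, 0.1, -4.7]
finger_gap: 0.569
gripper_force: 84.1
tcp [0.463  0.001  0.1346] slide [-1.48 18.66  1.46] ang [ 0.    -0.    -0.001] after turn [-1.49 18.66  1.46]
```

```bash
python3 -m creep '[{"slide":[-0.2,2,0],"angular":[0,0,0],"claw":-1},{"slide":[-0.2,2.8,0],"angular":[0,0,0],"claw":-1},{"slide":[-0.2,2.8,0],"angular":[0,0,0],"claw":-1},{"slide":[-0.2,2.8,0],"angular":[0,0,0],"claw":-1},{"slide":[-0.2,2.8,0],"angular":[0,0,0],"claw":-1},{"slide":[-0.2,2.8,0],"angular":[0,0,0],"claw":-1},{"slide":[-0.3,1.8,0],"angular":[0,0,0],"claw":-1},{"slide":[0,0.9,2],"angular":[0,0,0],"claw":-1},{"slide":[0,0,2],"angular":[0,0,0],"claw":-1},{"slide":[0,0,0.8],"angular":[0,0,0],"claw":-1}]' 80 >/dev/null
python3 -m creep '[{"slide":[0,0,0],"angular":[0,0,0],"claw":-1},{"slide":[0,0,0],"angular":[0,0,0],"claw":-1}]'
python3 - <<'E'
from h import *
need(drill(0,-.092,.052),-.139)
s=viewer.snapshot("side"); t=viewer.snapshot("top")
f=lambda i,x,y,w,h:cv2.resize(i[y:y+h,x:x+w],(400,400),interpolation=cv2.INTER_CUBIC)
cv2.imwrite("pics/r.png",np.hstack([f(t,230,100,110,110),f(s,160,140,90,90)]))
E
```

```text
t: 12.32
tcp_pos: [0.6452, -0.0401, 0.0856]
tool_rot: [0.755, 0.655, -0.001, -0.001]
force: [0.8, -0.0, -3.0]
finger_gap: 0.567
gripper_force: 84.0
tcp [ 0.6452 -0.0401  0.0856] slide [0.06 0.06 3.36] ang [-0.003 -0.    -0.002] after turn [0.06 0.05 3.36]
```

View pics/r.png

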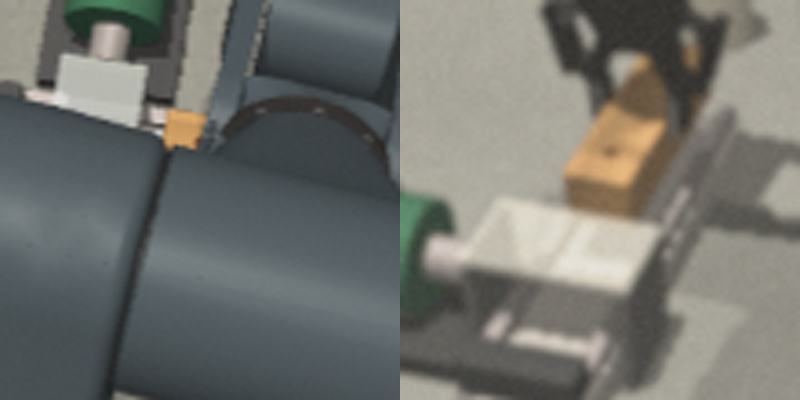

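The rail hangs level over the channel. Its front face has bottom corners at crop (568,205) and (632,217), just short of the guard. I check how well it is centred.

Run:
```python
from h import *
for p,z in(((568,205),.065),((632,217),.065),((568,168),.11),((634,182),.11)):
    d=onz("side",((p[0]-400)/4.444+160,p[1]/4.444+140),z)-DO; print((d@DX).round(4),(d@DY).round(4))
```

```text
0.0277 -0.0141
-0.0214 -0.0139
0.0181 -0.0007
-0.0317 0.0015
```

```bash
python3 -m creep '[{"slide":[0,0,1],"angular":[0,0,0],"claw":-1},{"slide":[0,0,0.8],"angular":[0,0,0],"claw":-1},{"slide":[0,0,0.5],"angular":[0,0,0],"claw":-1},{"slide":[0,0,0],"angular":[0,0,0],"claw":-1}]' 80
python3 -m creep '[{"slide":[0,0,0.5],"angular":[0,0,0],"claw":-1},{"slide":[0,0,0.3],"angular":[0,0,0],"claw":-1},{"slide":[0,0,0.2],"angular":[0,0,0],"claw":-1},{"slide":[0,0,0],"angular":[0,0,0],"claw":-1}]' 80
```

```text
t: 12.75
tcp_pos: [0.6449, -0.0401, 0.0617]
tool_rot: [0.755, 0.655, -0.001, -0.001]
force: [0.7, 0.5, -3.8]
finger_gap: 0.563
gripper_force: 84.1
t: 13.08
tcp_pos: [0.6459, -0.0404, 0.0528]
tool_rot: [0.755, 0.655, -0.0, -0.0]
force: [-0.5, 0.8, -3.6]
finger_gap: 0.574
gripper_force: 84.1
```

```bash
python3 -m creep '[{"slide":[0,0,0.2],"angular":[0,0,0],"claw":-1},{"slide":[0,0,0],"angular":[0,0,0],"claw":-1},{"slide":[0,0,0],"angular":[0,0,0],"claw":1},{"slide":[0,0,0],"angular":[0,0,0],"claw":1},{"slide":[0,0,0],"angular":[0,0,0],"claw":1},{"slide":[0,0,0],"angular":[0,0,0],"claw":1},{"slide":[0,0,-2],"angular":[0,0,0],"claw":1},{"slide":[0,0,-3],"angular":[0,0,0],"claw":1},{"slide":[0,0,-3],"angular":[0,0,0],"claw":1},{"slide":[0,0,0],"angular":[0,0,0],"claw":-1}]' 80
python3 -c "
from h import *
need(drill(0,-.215,.12),-.139)"
```

```text
t: 13.92
tcp_pos: [0.6507, -0.0413, 0.138]
tool_rot: [0.755, 0.655, 0.004, 0.005]
force: [-0.3, -1.3, 0.5]
finger_gap: 0.884
gripper_force: 0.0
tcp [ 0.6507 -0.0413  0.138 ] slide [-12.2   -0.5    1.81] ang [ 0.013  0.001 -0.003] after turn [-12.2   -0.51   1.8 ]
```

```bash
python3 -m creep '[{"slide":[-3,0,0],"angular":[0,0,0],"claw":-1},{"slide":[-3,0,0],"angular":[0,0,0],"claw":-1},{"slide":[-3,0,0],"angular":[0,0,0],"claw":-1},{"slide":[-3.2,0,0],"angular":[0,0,0],"claw":-1},{"slide":[0,0,0],"angular":[0,0,0],"claw":-1},{"slide":[0,0,0],"angular":[0,0,0],"claw":-1},{"slide":[0,0,0],"angular":[0,0,0],"claw":-1}]' 80
python3 - <<'E'
from h import *
need(drill(0,-.215,.045),-.139)
s=viewer.snapshot("side"); t=viewer.snapshot("top")
f=lambda i,x,y,w,h:cv2.resize(i[y:y+h,x:x+w],(400,400),interpolation=cv2.INTER_CUBIC)
cv2.imwrite("pics/r2.png",np.hstack([f(t,230,100,110,110),f(s,160,130,90,90)]))
E
```

```text
t: 14.5
tcp_pos: [0.6287, -0.1611, 0.1312]
tool_rot: [0.756, 0.655, 0.0, -0.0]
force: [-0.6, 1.2, 0.1]
finger_gap: 0.003
gripper_force: 0.0
tcp [ 0.6287 -0.1611  0.1312] slide [-0.04  0.    8.62] ang [-0.    -0.001 -0.004] after turn [-0.04  0.    8.62]
```

View pics/r2.png

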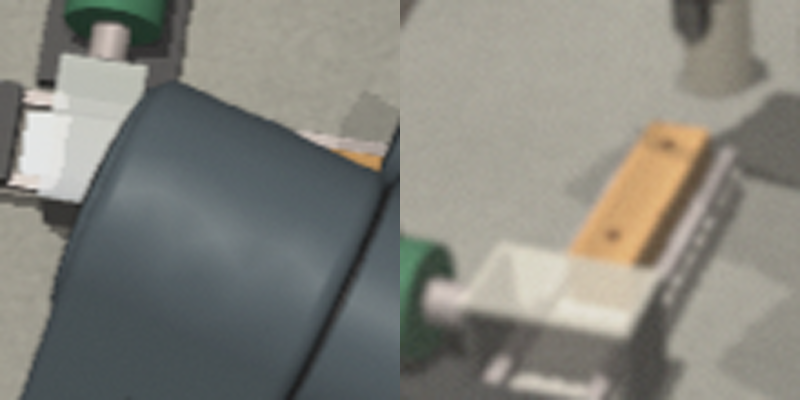

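The side crop shows the rail flat in the channel, with its rear end at (680,125) and the shut fingers well behind it. I lower the fingers and push.

```bash
python3 -m creep '[{"slide":[0,0,2],"angular":[0,0,0],"claw":-1},{"slide":[0,0,3],"angular":[0,0,0],"claw":-1},{"slide":[0,0,2],"angular":[0,0,0],"claw":-1},{"slide":[0,0,1.8],"angular":[0,0,0],"claw":-1},{"slide":[0,0,0],"angular":[0,0,0],"claw":-1},{"slide":[0,0,0],"angular":[0,0,0],"claw":-1},{"slide":[0.7,0,0],"angular":[0,0,0],"claw":-1},{"slide":[0.7,0,0],"angular":[0,0,0],"claw":-1},{"slide":[0.7,0,0],"angular":[0,0,0],"claw":-1},{"slide":[0,0,0],"angular":[0,0,0],"claw":-1}]' 80
python3 -m creep '[{"slide":[0.7,0,0],"angular":[0,0,0],"claw":-1},{"slide":[0.7,0,0],"angular":[0,0,0],"claw":-1},{"slide":[0.7,0,0],"angular":[0,0,0],"claw":-1},{"slide":[0.7,0,0],"angular":[0,0,0],"claw":-1},{"slide":[0.7,0,0],"angular":[0,0,0],"claw":-1},{"slide":[0.7,0,0],"angular":[0,0,0],"claw":-1}]'
python3 -c "
from h import *
need(drill(0,-.071,.042),-.139)"
```

```text
t: 15.43
tcp_pos: [0.6326, -0.1385, 0.0446]
tool_rot: [0.755, 0.656, 0.001, 0.0]
force: [0.1, 0.3, 0.6]
finger_gap: -0.001
gripper_force: 0.0
t: 15.93
tcp_pos: [0.6389, -0.0997, 0.0444]
tool_rot: [0.755, 0.655, 0.0, 0.002]
force: [-1.7, -5.4, 4.7]
finger_gap: -0.001
gripper_force: 2.7
tcp [ 0.6389 -0.0997  0.0444] slide [ 8.15 -0.18  0.22] ang [ 0.003  0.002 -0.003] after turn [ 8.15 -0.16  0.24]
```

```bash
python3 -m creep '[{"slide":[0.7,0,0],"angular":[0,0,0],"claw":-1},{"slide":[0.7,0,0],"angular":[0,0,0],"claw":-1},{"slide":[0.7,0,0],"angular":[0,0,0],"claw":-1},{"slide":[0.7,0,0],"angular":[0,0,0],"claw":-1},{"slide":[0.7,0,0],"angular":[0,0,0],"claw":-1},{"slide":[0.7,0,0],"angular":[0,0,0],"claw":-1},{"slide":[0.7,0,0],"angular":[0,0,0],"claw":-1},{"slide":[0.7,0,0],"angular":[0,0,0],"claw":-1},{"slide":[0.7,0,0],"angular":[0,0,0],"claw":-1},{"slide":[0.4,0,0],"angular":[0,0,0],"claw":-1}]'
python3 -c "
from h import *
need(drill(0,-.071,.042),-.139)"
```

```text
t: 16.77
tcp_pos: [0.6481, -0.0326, 0.0443]
tool_rot: [0.755, 0.655, 0.0, 0.001]
force: [-0.3, -5.0, 4.0]
finger_gap: 0.002
gripper_force: 2.7
tcp [ 0.6481 -0.0326  0.0443] slide [ 1.38 -0.14  0.22] ang [ 0.002  0.001 -0.002] after turn [ 1.38 -0.14  0.23]
```

```bash
python3 -m creep '[{"slide":[0.3,0,0],"angular":[0,0,0],"claw":-1},{"slide":[0.3,0,0],"angular":[0,0,0],"claw":-1},{"slide":[0.3,0,0],"angular":[0,0,0],"claw":-1},{"slide":[0,0,0],"angular":[0,0,0],"claw":-1}]'
python3 -m creep '[{"slide":[0.2,0,0],"angular":[0,0,0],"claw":-1},{"slide":[0,0,0],"angular":[0,0,0],"claw":-1}]'
python3 -m creep '[{"slide":[0.2,0,0],"angular":[0,0,0],"claw":-1},{"slide":[0,0,0],"angular":[0,0,0],"claw":-1}]'
```

```text
t: 17.1
tcp_pos: [0.6491, -0.0235, 0.0438]
tool_rot: [0.755, 0.655, 0.0, 0.001]
force: [0.3, -5.1, 2.5]
finger_gap: -0.001
gripper_force: 1.6
t: 17.27
tcp_pos: [0.6492, -0.0218, 0.0435]
tool_rot: [0.755, 0.655, 0.0, 0.0]
force: [-0.4, -4.1, 2.6]
finger_gap: 0.002
gripper_force: 2.0
t: 17.43
tcp_pos: [0.6494, -0.0199, 0.0435]
tool_rot: [0.756, 0.655, 0.0, 0.0]
force: [-1.0, -4.0, 3.9]
finger_gap: -0.002
gripper_force: 2.2
```

```bash
for i in 1 ; do python3 -m creep '[{"slide":[0.2,0,0],"angular":[0,0,0],"claw":-1},{"slide":[0,0,0],"angular":[0,0,0],"claw":-1}]'|grep -E "force:|tcp"; done
python3 -m creep '[{"slide":[0.2,0,0],"angular":[0,0,0],"claw":-1},{"slide":[0,0,0],"angular":[0,0,0],"claw":-1}]'|grep -E "force:|tcp"
python3 -m creep '[{"slide":[0.2,0,0],"angular":[0,0,0],"claw":-1},{"slide":[0,0,0],"angular":[0,0,0],"claw":-1}]'|grep -E "force:|tcp"
```

```text
tcp_pos: [0.6496, -0.0179, 0.0434]
force: [-0.8, -5.2, 3.3]
gripper_force: 2.3
tcp_pos: [0.6497, -0.0178, 0.0435]
force: [-1.5, -9.6, 4.0]
gripper_force: 5.2
tcp_pos: [0.6499, -0.0178, 0.0435]
force: [-2.1, -15.5, 4.2]
gripper_force: 7.8
```

```bash
python3 -m creep '[{"slide":[0.2,0,0],"angular":[0,0,0],"claw":-1},{"slide":[0,0,0],"angular":[0,0,0],"claw":-1},{"slide":[-0.5,0,0],"angular":[0,0,0],"claw":-1},{"slide":[-1,0,0],"angular":[0,0,0],"claw":-1},{"slide":[-1.5,0,0],"angular":[0,0,0],"claw":-1},{"slide":[0,0,-3],"angular":[0,0,0],"claw":-1},{"slide":[0,0,-4],"angular":[0,0,0],"claw":-1},{"slide":[0,0,-4],"angular":[0,0,0],"claw":-1},{"slide":[0,0,-4],"angular":[0,0,0],"claw":-1},{"slide":[0,0,-2],"angular":[0,0,0],"claw":-1}]'
python3 - <<'E'
from h import *
n=np.array([-.322,.1157,.940]); n/=np.linalg.norm(n)
need([.4432,.2937,.20],-.139); need(np.array([.4432,.2937,.0845])+.08*n,-.139,-n)
s=viewer.snapshot("side")
f=lambda i,x,y,w,h:cv2.resize(i[y:y+h,x:x+w],(400,400),interpolation=cv2.INTER_CUBIC)
cv2.imwrite("pics/r3.png",np.hstack([f(s,150,140,90,90),f(s,205,220,90,90)]))
E
```

```text
t: 18.77
tcp_pos: [0.6478, -0.0417, 0.2181]
tool_rot: [0.755, 0.655, 0.002, 0.002]
force: [0.6, -0.5, 0.4]
finger_gap: 0.001
gripper_force: 0.0
tcp [ 0.6478 -0.0417  0.2181] slide [ 30.31 -25.     1.67] ang [ 0.006 -0.001 -0.003] after turn [ 30.38 -24.91   1.81]
tcp [ 0.6478 -0.0417  0.2181] slide [ 30.86 -27.71   5.69] ang [-0.335 -0.074 -0.016] after turn [ 31.29 -27.17  -5.91]
```

View pics/r3.png

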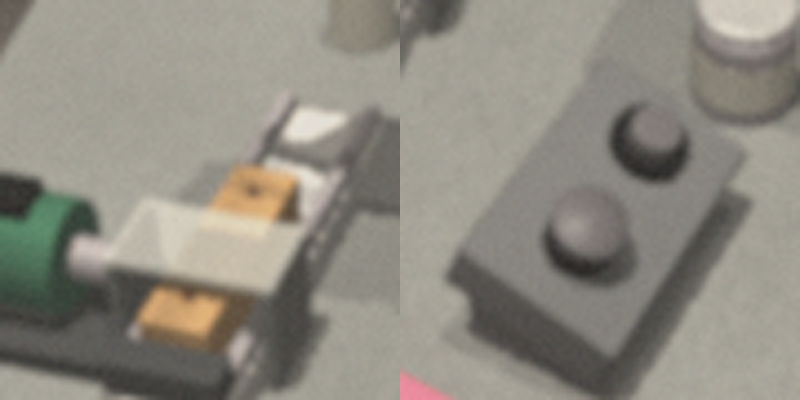

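The rail runs right through under the guard, with its front end at crop (180,335) against the dark stop. The start button top is at crop (655,128). Next I move to the button.

```bash
python3 -m creep '[{"slide":[3,-2.5,0],"angular":[0,0,0],"claw":-1},{"slide":[3,-2.5,0],"angular":[0,0,0],"claw":-1},{"slide":[3,-2.5,0],"angular":[0,0,0],"claw":-1},{"slide":[3,-2.5,0],"angular":[0,0,0],"claw":-1},{"slide":[3,-2.5,0],"angular":[0,0,0],"claw":-1},{"slide":[3,-2.5,0],"angular":[0,0,0],"claw":-1},{"slide":[3,-2.5,0],"angular":[0,0,0],"claw":-1},{"slide":[3,-2.5,0],"angular":[0,0,0],"claw":-1},{"slide":[3,-2.5,0],"angular":[0,0,0],"claw":-1},{"slide":[3,-2.5,0],"angular":[0,0,0],"claw":-1}]' >/dev/null
python3 -m creep '[{"slide":[0,0,0],"angular":[-0.084,-0.018,0],"claw":-1},{"slide":[0,0,0],"angular":[-0.084,-0.018,0],"claw":-1},{"slide":[0,0,0],"angular":[-0.084,-0.018,0],"claw":-1},{"slide":[0,0,0],"angular":[-0.084,-0.018,0],"claw":-1},{"slide":[0,0,0],"angular":[0,0,0],"claw":-1},{"slide":[0,0,0],"angular":[0,0,0],"claw":-1}]'
python3 - <<'E'
from h import *
n=np.array([-.322,.1157,.940]); n/=np.linalg.norm(n)
P,e=tri((263,249.3),(187.75,210)); print(P,e)
need(P+.03*n,-.139,-n)
E
```

```text
t: 20.15
tcp_pos: [0.4393, 0.291, 0.2123]
tool_rot: [0.744, 0.647, 0.081, 0.149]
force: [0.9, 0.1, -0.6]
finger_gap: 0.004
gripper_force: 0.0
[0.44378538 0.29351002 0.08554385] 0.002749979537924133
tcp [0.4393 0.291  0.2123] slide [ 1.22 -3.76  9.07] ang [-0.01   0.002 -0.013] after turn [ 1.25 -3.84  9.03]
```

```bash
python3 -m creep '[{"slide":[0.6,-1.9,1],"angular":[-0.01,0,0],"claw":-1},{"slide":[0.6,-1.9,2],"angular":[0,0,0],"claw":-1},{"slide":[0,0,2],"angular":[0,0,0],"claw":-1},{"slide":[0,0,2],"angular":[0,0,0],"claw":-1},{"slide":[0,0,2],"angular":[0,0,0],"claw":-1},{"slide":[0,0,0],"angular":[0,0,0],"claw":-1},{"slide":[0,0,0],"angular":[0,0,0],"claw":-1}]'
python3 - <<'E'
from h import *
n=np.array([-.322,.1157,.940]); n/=np.linalg.norm(n)
need(np.array([.4438,.2935,.0855]),-.139,-n)
s=viewer.snapshot("side"); t=viewer.snapshot("top")
f=lambda i,x,y,w,h:cv2.resize(i[y:y+h,x:x+w],(400,400),interpolation=cv2.INTER_CUBIC)
cv2.imwrite("pics/b.png",np.hstack([f(t,140,150,90,90),f(s,205,200,90,90)]))
E
```

```text
t: 20.73
tcp_pos: [0.4374, 0.2959, 0.1144]
tool_rot: [0.744, 0.644, 0.084, 0.153]
force: [-0.2, 0.5, -0.3]
finger_gap: 0.003
gripper_force: 0.0
tcp [0.4374 0.2959 0.1144] slide [ 0.07 -0.35  2.95] ang [ 0.002  0.004 -0.017] after turn [ 0.07 -0.34  2.95]
```

View pics/b.png

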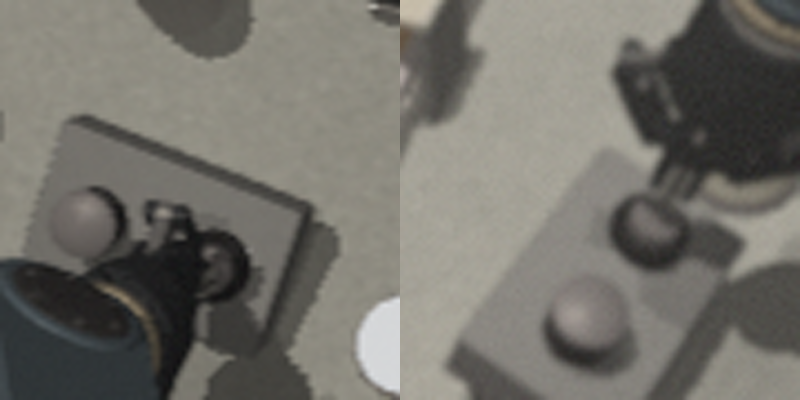

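The shut fingers are over the start button in both views, with the tips at side crop (675,192) and the button at (655,218), and clear of the mushroom. I press down in small steps.

```bash
python3 -m creep '[{"slide":[0,-0.3,0.8],"angular":[0,0,0],"claw":-1},{"slide":[0,0,0.8],"angular":[0,0,0],"claw":-1},{"slide":[0,0,0.6],"angular":[0,0,0],"claw":-1},{"slide":[0,0,0.3],"angular":[0,0,0],"claw":-1},{"slide":[0,0,0],"angular":[0,0,0],"claw":-1}]'|grep -E "tcp|force:"
python3 -m creep '[{"slide":[0,0,0.3],"angular":[0,0,0],"claw":-1},{"slide":[0,0,0],"angular":[0,0,0],"claw":-1}]'|grep -E "tcp|force:"
python3 -m creep '[{"slide":[0,0,0.3],"angular":[0,0,0],"claw":-1},{"slide":[0,0,0],"angular":[0,0,0],"claw":-1}]'|grep -E "tcp|force:"
python3 -m creep '[{"slide":[0,0,0.3],"angular":[0,0,0],"claw":-1},{"slide":[0,0,0],"angular":[0,0,0],"claw":-1}]'|grep -E "tcp|force:"
```

```text
tcp_pos: [0.4426, 0.2944, 0.0911]
force: [-1.2, 0.5, 4.6]
gripper_force: 2.2
tcp_pos: [0.4433, 0.2941, 0.0888]
force: [-1.5, -0.1, 4.8]
gripper_force: 2.9
tcp_pos: [0.4435, 0.2941, 0.0884]
force: [-10.4, 1.4, 24.5]
gripper_force: 13.0
tcp_pos: [0.4436, 0.294, 0.0881]
force: [-19.8, 3.1, 45.5]
gripper_force: 24.8
```

```bash
python3 -m creep '[{"slide":[0,0,0],"angular":[0,0,0],"claw":-1},{"slide":[0,0,-0.6],"angular":[0,0,0],"claw":-1},{"slide":[0,0,0],"angular":[0,0,0],"claw":-1}]'|grep -E "tcp|force:"
python3 -m creep '[{"slide":[0,0,-0.4],"angular":[0,0,0],"claw":-1},{"slide":[0,0,0],"angular":[0,0,0],"claw":-1}]'|grep -E "tcp|force:"
python3 -m creep '[{"slide":[0,0,-0.4],"angular":[0,0,0],"claw":-1},{"slide":[0,0,0],"angular":[0,0,0],"claw":-1}]'|grep -E "tcp|force:"
python3 -m creep '[{"slide":[0,0,-1],"angular":[0,0,0],"claw":-1},{"slide":[0,0,-2],"angular":[0,0,0],"claw":-1},{"slide":[0,0,-3],"angular":[0,0,0],"claw":-1},{"slide":[0,0,-4],"angular":[0,0,0],"claw":-1},{"slide":[0,0,-4],"angular":[0,0,0],"claw":-1},{"slide":[0,0,0],"angular":[0,0,0],"claw":-1}]'
python3 - <<'E'
from h import *
s=viewer.snapshot("side")
f=lambda i,x,y,w,h:cv2.resize(i[y:y+h,x:x+w],(400,400),interpolation=cv2.INTER_CUBIC)
cv2.imwrite("pics/e.png",np.hstack([f(s,150,100,150,150),f(s,205,220,90,90)]))
E
```

```text
tcp_pos: [0.4427, 0.2944, 0.0907]
force: [-0.8, -0.7, 4.8]
gripper_force: 2.4
tcp_pos: [0.4419, 0.2947, 0.093]
force: [-0.7, 0.4, 3.7]
gripper_force: 1.7
tcp_pos: [0.4407, 0.2951, 0.0959]
force: [0.7, -0.3, 1.3]
gripper_force: 0.9
t: 22.83
tcp_pos: [0.3952, 0.3139, 0.2331]
tool_rot: [0.743, 0.645, 0.091, 0.153]
force: [0.4, 0.4, 0.2]
finger_gap: -0.001
gripper_force: 0.0
```

View pics/e.png

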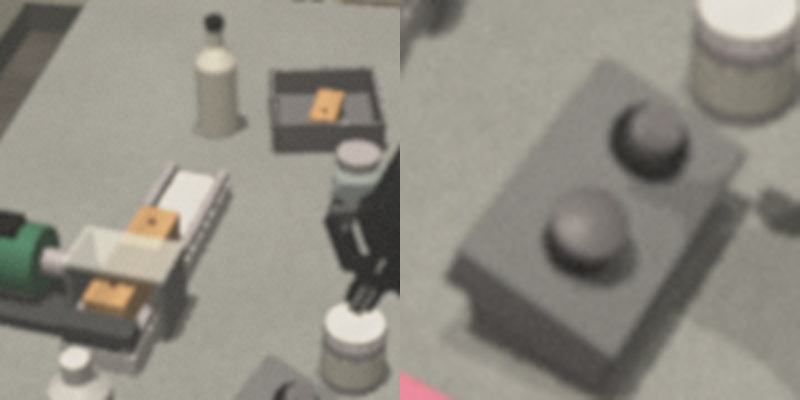

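The offcut is in the tray, the rail is home under the guard, the start button has sprung back up, and the bystanders are standing where they were. The button's force rose like a spring over about 8 mm and then hit a hard stop. I hand in.

```bash
python3 -c "
from station import ticket
print(ticket.sign_off())"
```

```text
the job is handed in; nothing more can be done
None
```

The job is handed in, with no verdict returned: the offcut is in the tray, the rail was pushed home against the end stop and let go, the start button was pressed to its hard stop and sprang back, and the stop button and the jar, can, bottle and spray can were not touched.

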